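# Find the stamped tube crate and push it to the dispatch line

## Robot

A 6-joint arm with a two-finger parallel gripper is mounted at the origin on the work surface; the furniture and walls round the work are solid. World frame = base frame: x ahead of the robot, y to its left, z up, the work surface at z = 0. Lengths are in m, angles in rad, forces in N, time in s.
With the tool pointing down it reaches from about 0.325 to 1 m from the base axis. Payload 5.1 kg.
Tool frame: the origin (TCP) lies at the very end of the fingers, on their centre line; the grasp point (between the pads) lies 19 mm behind it (grasp_offset is the distance from the TCP to the grasp point, in m); z points along the fingers, x is the direction in which the jaws open and shut, and the axes are right-handed (so a half turn about z gives the same grasp; the last joint's range is limited). The gripper opens to 85 mm and grips with 20 to 120 N. Pads are 22 mm wide; open, the fingers measure 114 mm over their backs; the gripper's body (76 mm by 85 mm) begins 54 mm behind the grasp point. The pads swing forward as they close: fully open they stand 13 mm farther back than shut.
Start: joints at [1.182, 0.124, 1.65, -0, 1.367, -0.083], TCP at [0.196, 0.62, 0.231] pointing down, gripper open.
Joint ranges: [-2.61, 2.61], [-1.02, 2.33], [0.03, 2.71], [-1.35, 4.49], [0.32, 2.68], [-2.91, 2.91]. Speed limits (rad/s): [2.57, 2.57, 3.14, 3.14, 3.14, 3.14].

## Interface

Orientations are given as a rotation vector (axis times angle).
In Python, from station import * gives the robot as it stands.
- The arm moves only by the tool carry_out, never from a script. Its argument "plan" is a list of rows, each an object of numbers: "dx", "dy", "dz": the shift along the tool's x, y, z in units of 30 mm (1.0 is 30 mm); "wx", "wy", "wz": the turn, a rotation vector about the tool's x, y, z in units of 6 degrees (1.0 is 6 degrees); "gripper": the opening in per cent of the stroke, from 0 (shut) to 100 (fully open). A call has 1 to 8 rows; each row shifts and turns the commanded pose from where the row before left it, along the tool's axes as they then stand; what a row does not reach is not made up. A row lasts 1/12 s, in which the tool goes at most 41.7 mm and 7.16 degrees, less where a joint would pass 70% of its speed; a pose out of reach is approached as far as the arm can. A call is refused whole if a number of a shift passes 1 or a number of a turn 1, either way. A call with a gripper value outside its range is refused whole. The fingers move at their own pace and stop on an object; "newtons" is the grip in N (left out, the last holds). Time passes only in rows, so rows that do not move let the fingers close. It gives the time, the measured TCP pose, the force and the opening at its end, in the units of the state.
- sense(): the state, without advancing time (a new reading comes with each control period).
- grab_frame(name): name is "scene" or "top" or "wrist"; returns the picture (400x640x3 uint8, red, green, blue); there is no depth.
- get_calibration(name): a dict with "fovy" (degrees; the focal length in pixels is half the picture's height over the tangent of half this angle, whatever the lens; pixels are square), "cx", "cy" (the principal point, pixels), "R" (3x3) and "t" (3): a world point X has camera coordinates R X + t; the wrist camera has in their place "tool_from_camera" (4x4, takes a point from camera to tool coordinates, whose origin is the TCP and whose axes are the tool frame's). Camera axes: x right, y down, z forward; pixel columns grow to the right and rows downward; lengths in m; the calibration is good to about 2 mm. A picture is of the moment at which its call begins: read the wrist's pose just before it. get_calibration takes no time and is no camera call.
- hand_in(): hands the job in, once; it reports no verdict.
The state is a dict: "t": time; "joints": joint angles; "qd": joint speeds; "tau": joint torques, N m; "tool_pos": TCP position; "eef_rot": TCP orientation; "force": force on the tool from outside, world axes, zero at the start; "torque": the same for the moment, N m; "gripper_width": opening from 0.0 (shut) to 1.0 (fully open).
Only numpy, scipy, OpenCV 4.12 (cv2) and the standard library are available. Lean on these libraries where they do the work, as an engineer would, in place of code of your own. Each camera call takes 0.05 s, during which the arm holds its last target. There are 200 camera calls.

## Task

One of the two white plastic tube crates has a ring-and-bar stamp on its underside. With the fingertips only, tip both crates over away from you onto their far sides so that the undersides face you, and only then push the stamped one, still lying like that, sideways along the bench until it lies centred on the white dispatch line. Leave the other crate lying where it was tipped; do not lift a crate off the bench, and leave the small things around them where they stand.

Things in the scene. Friction and masses are not known exactly. Their poses are not given: they have to be found in the camera images.
- crate_1: Empty open slotted white plastic tube crate with a black ring-and-bar stamp, 55 mm across, under its floor (either crate may be on the left): 76 mm deep (its x), 120 wide (its y), 120 tall (its z), walls 4, floor 5 mm, 0.2-0.4 kg. Slots under 10 mm wide; plain band along the top 30 mm. Stands loose, mouth up, wide face towards the robot within 0.2 rad. Origin: centre of the underside; x away from the robot, z up.
- crate_1_center (a point): Centre of crate_1's outer box, 60 mm from the origin along its z. Lying on its far side the crate is stable and 76 mm high, mouth away from the robot, its underside upright and facing the robot.
- crate_1_foot (a point): Middle of crate_1's far bottom edge, 38 mm from the origin along its x. Friction on the bench (0.45 or more) lets it tip about this edge without a stop when its near face's upper band, near the rim, is pushed slowly forward; past about 35 degrees it falls over by itself. This edge stays down on the bench.
- crate_2: Empty open slotted white plastic tube crate with a plain underside, otherwise like crate_1: 76 mm deep (its x), 120 wide (its y), 120 tall (its z), walls 4, floor 5 mm, 0.2-0.4 kg. Slots under 10 mm wide; plain band along the top 30 mm. Stands loose, mouth up, wide face towards the robot within 0.2 rad. Origin: centre of the underside; x away from the robot, z up.
- crate_2_center (a point): Centre of crate_2's outer box, 60 mm from the origin along its z. Lying on its far side the crate is stable and 76 mm high, mouth away from the robot, its underside upright and facing the robot.
- crate_2_foot (a point): Middle of crate_2's far bottom edge, 38 mm from the origin along its x. Friction on the bench (0.45 or more) lets it tip about this edge without a stop when its near face's upper band, near the rim, is pushed slowly forward; past about 35 degrees it falls over by itself. This edge stays down on the bench.
- dispatch_line: The dispatch line: white tape flat on the bench (no thickness to catch on), 240 mm long along its x, which runs roughly away from the robot, and 24 mm wide, with a 90 mm cross mark at each end. It lies between the two crates. Origin: the middle of the line; its y points left, across the line.
- cup_1: Bystander: loose lidded specimen cup, 57 mm across, 60 mm tall, upright on the robot's side of the line. Origin: centre of its underside.
- stain_bottle: Bystander: loose small dropper bottle, 33 mm across, 98 mm tall, upright on the robot's side of the line. Origin: centre of its underside.
- coverslips: Bystander: loose small flat box, 46 x 46 x 19 mm, far right on the bench. Origin: centre of its underside.
- jar: Bystander: loose small white capped jar, 27 mm across, 51 mm tall, upright far left on the bench. Origin: centre of its underside.
There are look-alikes about, which are no part of the job. Leave any orange or yellow look-alike of the crate_1 alone.

How it is judged:
On the way, in this order (a step that is already met when the one before it is completed fails the run):
1. one crate lies on its far side, underside to the robot, neither is at the line (((angle between crate_1's own x axis and vertical above 2.9 rad and height (world z) of crate_1_center below 0.05 m) or (angle between crate_2's own x axis and vertical above 2.9 rad and height (world z) of crate_2_center below 0.05 m)) and (y of crate_1_center in the frame of dispatch_line above 0.07 m or y of crate_1_center in the frame of dispatch_line below -0.07 m) and (y of crate_2_center in the frame of dispatch_line above 0.07 m or y of crate_2_center in the frame of dispatch_line below -0.07 m)), for 0.2 s.
2. both crates lie on their far sides, undersides to the robot, neither is at the line yet (angle between each of crate_1, crate_2's own x axis and vertical above 2.9 rad and height (world z) of each of crate_1_center, crate_2_center below 0.05 m and (y of crate_1_center in the frame of dispatch_line above 0.07 m or y of crate_1_center in the frame of dispatch_line below -0.07 m) and (y of crate_2_center in the frame of dispatch_line above 0.07 m or y of crate_2_center in the frame of dispatch_line below -0.07 m)), for 0.2 s.
At the end, for the whole second after the job is handed in: Both crates rest on their far sides, undersides to the robot. The stamped one's centre is within 25 mm of the line, measured across it, and within its length. The plain one's origin is under 150 mm from its start (tipping itself takes 55), its centre over 80 mm from the line (angle between each of crate_1, crate_2's own x axis and vertical above 2.9 rad and height (world z) of each of crate_1_center, crate_2_center below 0.05 m and y of crate_1_center in the frame of dispatch_line between -0.025 and 0.025 m and x of crate_1_center in the frame of dispatch_line between -0.12 and 0.12 m and (y of crate_2_center in the frame of dispatch_line above 0.08 m or y of crate_2_center in the frame of dispatch_line below -0.08 m) and distance of crate_2 from where it was at the start of the episode below 0.15 m and linear speed of each of crate_1, crate_2 below 0.01 m/s); the robot touches nothing.
It fails at once if a crate is lifted: its far bottom edge rises over 25 mm off the bench (height (world z) of any of crate_1_foot, crate_2_foot above 0.025 m).
It fails at once if the specimen cup is moved over 25 mm or tipped over (distance of cup_1 from where it was at the start of the episode above 0.025 m or angle between cup_1's own z axis and vertical above 0.5 rad).
It fails at once if the dropper bottle is moved over 25 mm or tipped over (distance of stain_bottle from where it was at the start of the episode above 0.025 m or angle between stain_bottle's own z axis and vertical above 0.5 rad).
It fails at once if the cover glass box is moved over 25 mm or tipped over (distance of coverslips from where it was at the start of the episode above 0.025 m or angle between coverslips's own z axis and vertical above 0.5 rad).
It fails at once if the small white jar is moved over 25 mm or tipped over (distance of jar from where it was at the start of the episode above 0.025 m or angle between jar's own z axis and vertical above 0.5 rad).
It also fails if it takes over 67 s, if anything falls off the work surface, if the arm or the gripper's body presses on something with over 40 N, if the wrist force passes 120 N, or if a joint passes its speed limit or range.

## Working session

There is one attempt and no reset: what is moved stays moved. The work goes in short steps, Python scripts to look and compute and a tool call to move; the robot and the scene stay as the last step left them, time stands still between calls to the robot, and variables do not carry over. Pictures are saved under pics/ and viewed, about 8 in all and at most 12, crops included, and the job is handed in when it is done.

Besides the shell and the picture viewer there is one more tool, called after ">>>" as name([rows], argument=value, ...), one row to a line, values as JSON. carry_out: Moves the arm, as the interface text tells. Its arguments: {"type":"object","properties":{"plan":{"type":"array","items":{"type":"object","properties":{"dx":{"type":"number"},"dy":{"type":"number"},"dz":{"type":"number"},"wx":{"type":"number"},"wy":{"type":"number"},"wz":{"type":"number"},"gripper":{"type":"number"}}}},"newtons":{"type":"number"}},"required":["plan"]}

```bash
mkdir -p pics; python3 - <<'E'
from station import *
import cv2, numpy as np
for n in("scene","top"):
    f=grab_frame(n); cv2.imwrite(f"pics/{n}0.png",f[:,:,::-1]); c=get_calibration(n); print(n,c)
print(get_calibration("wrist")); print(sense())
E
```

```text
scene {'fovy': 56.989244839160456, 'cx': 320.9009997067533, 'cy': 194.539261674235, 'R': array([[-0.87977284, -0.47539233,  0.00137464],
       [-0.33729147,  0.62215703, -0.70650909],
       [ 0.33501376, -0.62203116, -0.70770263]]), 't': array([0.43518305, 0.21616342, 1.28411163])}
top {'fovy': 44.66693693093771, 'cx': 322.98634660817197, 'cy': 206.6497651961199, 'R': array([[ 0.0286283 , -0.99954346,  0.00965847],
       [-0.99445006, -0.02945838, -0.10100138],
       [ 0.10123979, -0.00671336, -0.9948394 ]]), 't': array([0.01204062, 0.50393706, 1.50823006])}
{'fovy': 59.84774024401918, 'cx': 317.4757405483815, 'cy': 202.50060236121308, 'tool_from_camera': array([[ 9.99999567e-01, -5.73030375e-04, -7.33064864e-04,
        -3.91269188e-04],
       [ 7.43951495e-04,  9.65593717e-01,  2.60054264e-01,
        -6.61740823e-02],
       [ 5.58823834e-04, -2.60054697e-01,  9.65593725e-01,
        -1.43200748e-01],
       [ 0.00000000e+00,  0.00000000e+00,  0.00000000e+00,
         1.00000000e+00]])}
{'t': 0.1, 'joints': array([ 1.18238231e+00,  1.24419491e-01,  1.65153569e+00, -2.49576722e-06,
        1.36749411e+00, -8.26057635e-02]), 'qd': array([ 0.00265424,  0.00048756, -0.00332074, -0.00029476,  0.00106347,
       -0.00091745]), 'tau': array([ 3.61870716e-04, -4.24929965e+01, -3.66653252e+01, -9.94404013e-05,
        3.90365356e-03,  1.26118832e-05]), 'tool_pos': array([0.1955149 , 0.61932257, 0.23019017]), 'eef_rot': array([ 2.53308378e+00,  1.85660343e+00, -2.48369864e-03]), 'force': array([-0.34178081,  0.84905249, -0.3974599 ]), 'torque': array([0.07150064, 0.0546457 , 0.03706597]), 'gripper_width': 1.000304138131466}
```

View pics/top0.png

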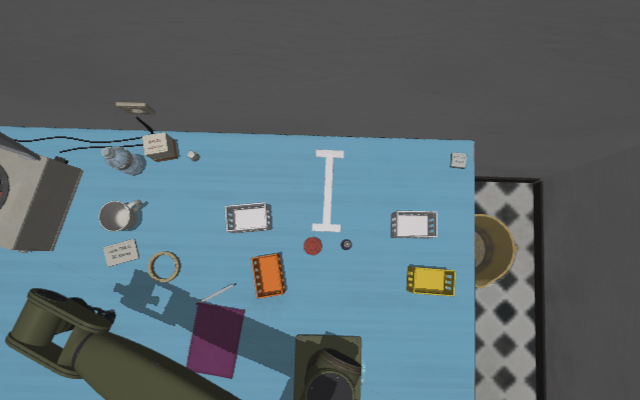

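View pics/scene0.png

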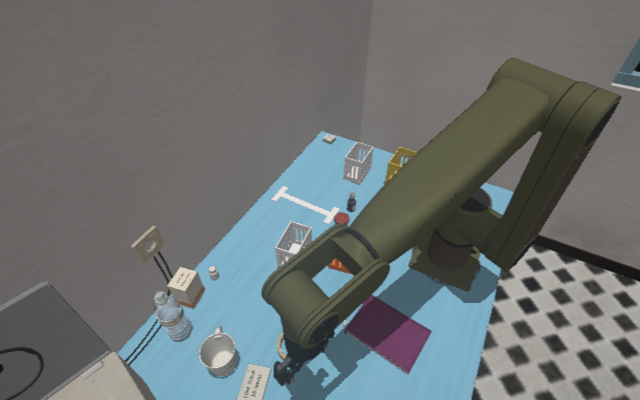

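Top view: white crates sit at (248,217) on the left and (414,224) on the right, and both fit the description. The look-alikes, to be left alone, are orange (268,276) and yellow (431,281). The line runs from (330,154) to (327,229), with the cup at (313,245), bottle at (346,244), jar at (193,155) and coverslips at (458,160). Next I'll measure these and view one enlarged crop.

```bash
cat > h.py <<'E'
from station import *
import cv2, numpy as np
from scipy.spatial.transform import Rotation as Ro
def ray(c,uv,z):
    f=200/np.tan(np.radians(c["fovy"]/2)); u,v=uv
    d=c["R"].T@np.array([(u-c["cx"])/f,(v-c["cy"])/f,1]); o=-c["R"].T@c["t"]
    return (o+d*(z-o[2])/d[2])
def proj(c,X):
    f=200/np.tan(np.radians(c["fovy"]/2)); p=c["R"]@np.array(X)+c["t"]; return f*p[:2]/p[2]+[c["cx"],c["cy"]]
E
python3 - <<'E'
from h import *
c=get_calibration("top"); im=cv2.imread("pics/top0.png"); h=cv2.cvtColor(im,cv2.COLOR_BGR2HSV)
print("cam",-c["R"].T@c["t"])
m=((h[:,:,1]<60)&(h[:,:,2]>150)).astype(np.uint8)
for name,(x0,x1,y0,y1),z in(("L",(215,285,195,240),.12),("R",(383,445,203,245),.12),("line",(310,350,145,235),0)):
    k=np.zeros_like(m);k[y0:y1,x0:x1]=m[y0:y1,x0:x1]
    p=cv2.findNonZero(k); r=cv2.minAreaRect(p); b=cv2.boxPoints(r)
    w=np.array([ray(c,q,z) for q in b]); print(name,b.round(1).tolist(),w[:,:2].round(3).tolist(),w.mean(0).round(3))
for n,uv,z in(("cup",(313,245),.06),("bottle",(346,244),.098),("jar",(193,155),.05),("orange",(268,276),.12),("yellow",(431,281),.12),("or_top",(277,253),.12),("or_topL",(253,257),.12),("ye_topL",(411,265),.12)): print(n,ray(c,uv,z)[:2].round(3))
a=im[140:310,210:480]; cv2.imwrite("pics/c.png",cv2.resize(a,None,fx=2.9,fy=2.9,interpolation=cv2.INTER_CUBIC))
E
```

```text
cam [0.34810263 0.03700559 1.55122874]
L [[223.8000030517578, 205.5], [267.70001220703125, 201.5], [270.1000061035156, 228.60000610351562], [226.1999969482422, 232.60000610351562]] [[0.489, 0.32], [0.504, 0.191], [0.424, 0.181], [0.409, 0.309]] [0.456 0.25  0.12 ]
R [[392.0, 211.0], [437.0, 211.0], [437.0, 237.0], [392.0, 237.0]] [[0.487, -0.177], [0.491, -0.31], [0.414, -0.311], [0.41, -0.178]] [ 0.45  -0.244  0.12 ]
line [[311.70001220703125, 230.60000610351562], [315.0, 148.8000030517578], [343.29998779296875, 149.89999389648438], [340.0, 231.8000030517578]] [[0.428, 0.06], [0.694, 0.058], [0.693, -0.034], [0.427, -0.03]] [0.56  0.014 0.   ]
cup [0.381 0.054]
bottle [ 0.386 -0.045]
jar [0.651 0.438]
orange [0.286 0.181]
yellow [ 0.285 -0.294]
or_top [0.354 0.158]
or_topL [0.34  0.227]
ye_topL [ 0.33  -0.235]
```

View pics/c.png

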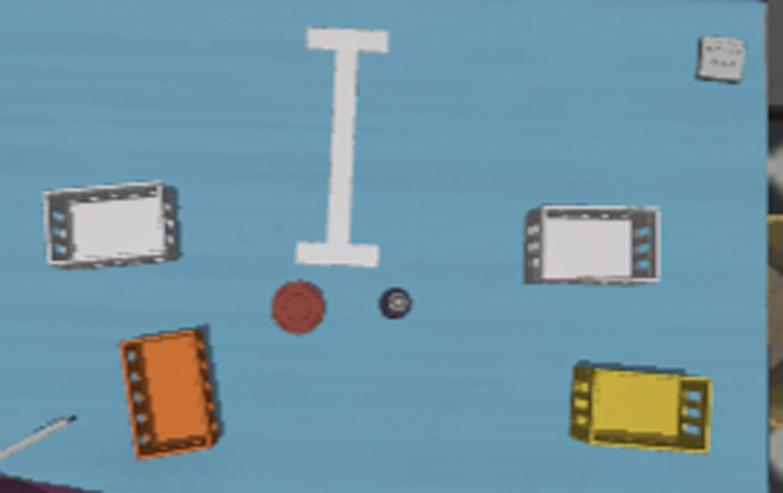

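```bash
cat >> h.py <<'E'
def go(p,ang=None):
    "tool-axis shift (units) to world point p, and wz units to bring tool x to heading ang (deg)"
    s=sense(); M=Ro.from_rotvec(s["eef_rot"]).as_matrix(); d=M.T@(np.array(p)-s["tool_pos"])/.03
    h=np.degrees(np.arctan2(M[1,0],M[0,0])); print("t",s["t"],"pos",s["tool_pos"].round(4),"head",h.round(1),"z",M[:,2].round(3),"shift",d.round(2),end=" ")
    if ang is not None: print("wz",-((ang-h+180)%360-180)/6)
E
python3 -c "
from h import *
go([.390,.245,.231],97.4)"
```

```text
t 0.1 pos [0.1955 0.6193 0.2302] head 72.5 z [-0.001 -0.002 -1.   ] shift [-9.95  9.94 -0.01] wz -4.153580867753239
```

>>> carry_out([
  {"dx": -0.9,"dy": 0.9,"gripper": 50},
  {"dx": -0.9,"dy": 0.9},
  {"dx": -0.9,"dy": 0.9},
  {"dx": -0.9,"dy": 0.9},
  {"dx": -0.9,"dy": 0.9},
  {"dx": -0.9,"dy": 0.9},
  {"dx": -0.9,"dy": 0.9},
  {"dx": -0.9,"dy": 0.9},
])

```text
$.plan[0]: bad value
```

>>> carry_out([
  {"dx": -0.9,"dy": 0.9},
  {"dx": -0.9,"dy": 0.9},
  {"dx": -0.95,"dy": 0.95},
  {"wz": -0.85},
  {"wz": -0.85},
  {"wz": -0.85},
  {"wz": -0.85},
  {"wz": -0.75},
])

```text
$.plan[0]: bad value
```

```bash
python3 -c "
from h import *
go([.390,.245,.097],97.4)
cv2.imwrite('pics/w1.png',grab_frame('wrist')[:,:,::-1])"
```

```text
t 0.1 pos [0.1955 0.6193 0.2302] head 72.5 z [-0.001 -0.002 -1.   ] shift [-9.94  9.94  4.46] wz -4.153580867753239
```

View pics/w1.png

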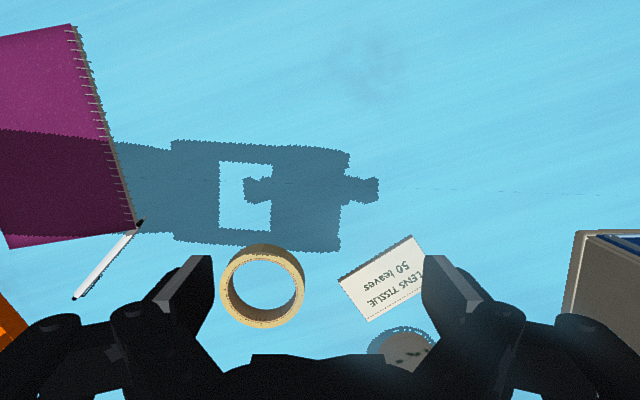

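The call was refused and the arm hasn't moved, so this wrist picture only shows the tape roll at (262,285) and the lens tissue. I'll resend with every field filled in.

>>> carry_out([
  {"dx": -0.9,"dy": 0.9,"dz": 0,"wx": 0,"wy": 0,"wz": 0,"gripper": 50},
  {"dx": -0.9,"dy": 0.9,"dz": 0,"wx": 0,"wy": 0,"wz": 0,"gripper": 50},
  {"dx": -0.9,"dy": 0.9,"dz": 0,"wx": 0,"wy": 0,"wz": 0,"gripper": 50},
  {"dx": -0.9,"dy": 0.9,"dz": 0,"wx": 0,"wy": 0,"wz": 0,"gripper": 50},
  {"dx": -0.9,"dy": 0.9,"dz": 0,"wx": 0,"wy": 0,"wz": 0,"gripper": 50},
  {"dx": -0.9,"dy": 0.9,"dz": 0,"wx": 0,"wy": 0,"wz": 0,"gripper": 50},
  {"dx": -0.9,"dy": 0.9,"dz": 0,"wx": 0,"wy": 0,"wz": 0,"gripper": 50},
  {"dx": -0.9,"dy": 0.9,"dz": 0,"wx": 0,"wy": 0,"wz": 0,"gripper": 50},
])

```text
t: 0.82
tool_pos: [0.3369, 0.347, 0.231]
eef_rot: [2.533, 1.858, -0.0]
force: [0.8, -0.5, -0.1]
gripper_width: 0.5
```

>>> carry_out([
  {"dx": -0.9,"dy": 0.9,"dz": 0,"wx": 0,"wy": 0,"wz": 0,"gripper": 50},
  {"dx": -0.9,"dy": 0.9,"dz": 0,"wx": 0,"wy": 0,"wz": 0,"gripper": 50},
  {"dx": -0.95,"dy": 0.95,"dz": 0,"wx": 0,"wy": 0,"wz": 0,"gripper": 50},
  {"dx": 0,"dy": 0,"dz": 0,"wx": 0,"wy": 0,"wz": -0.85,"gripper": 50},
  {"dx": 0,"dy": 0,"dz": 0,"wx": 0,"wy": 0,"wz": -0.85,"gripper": 50},
  {"dx": 0,"dy": 0,"dz": 0,"wx": 0,"wy": 0,"wz": -0.85,"gripper": 50},
  {"dx": 0,"dy": 0,"dz": 0,"wx": 0,"wy": 0,"wz": -0.85,"gripper": 50},
  {"dx": 0,"dy": 0,"dz": 0,"wx": 0,"wy": 0,"wz": -0.75,"gripper": 50},
])

```text
t: 1.48
tool_pos: [0.3904, 0.2449, 0.231]
eef_rot: [-2.07, -2.363, 0.001]
force: [0.1, 0.3, -0.5]
gripper_width: 0.497
```

```bash
python3 -c "
from h import *
go([.390,.245,.097],97.4)
cv2.imwrite('pics/w2.png',grab_frame('wrist')[:,:,::-1])"
```

```text
t 1.4833 pos [0.3904 0.2449 0.231 ] head 97.6 z [-0.001 -0.    -1.   ] shift [ 0.   -0.01  4.47] wz 0.0304073977447293
```

View pics/w2.png

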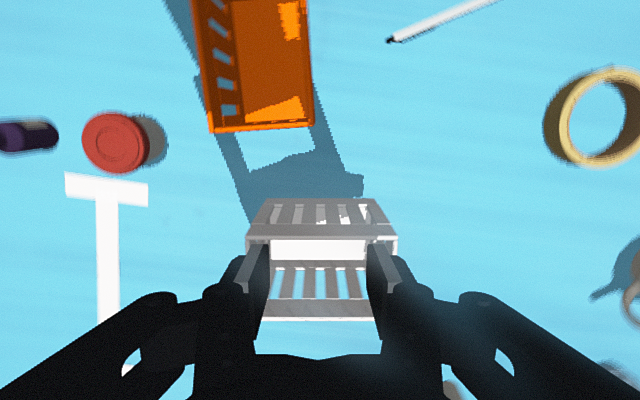

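Wrist view: the left crate's near rim lies level at row 238, columns 246–397, so it's square to the tool. I'll work out its world position.

```bash
cat >> h.py <<'E'
def wcam():
    s=sense(); T=np.eye(4);T[:3,:3]=Ro.from_rotvec(s["eef_rot"]).as_matrix();T[:3,3]=s["tool_pos"]
    w=get_calibration("wrist"); C=T@w["tool_from_camera"]; w["R"]=C[:3,:3].T; w["t"]=-w["R"]@C[:3,3]; return w
E
python3 -c "
from h import *
w=wcam()
for uv,z in(((246,238),.12),((397,238),.12),((209,132),.12),((314,125),.12)): print(uv,ray(w,uv,z).round(4))"
```

```text
(246, 238) [0.4282 0.1936 0.12  ]
(397, 238) [0.4125 0.3102 0.12  ]
(209, 132) [0.3509 0.1607 0.12  ]
(314, 125) [0.3359 0.2349 0.12  ]
```

>>> carry_out([
  {"dx": 0.2,"dy": -0.1,"dz": 0.9,"wx": 0,"wy": 0,"wz": 0,"gripper": 50},
  {"dx": 0,"dy": 0,"dz": 0.9,"wx": 0,"wy": 0,"wz": 0,"gripper": 50},
  {"dx": 0,"dy": 0,"dz": 0.9,"wx": 0,"wy": 0,"wz": 0,"gripper": 50},
  {"dx": 0,"dy": 0,"dz": 0.9,"wx": 0,"wy": 0,"wz": 0,"gripper": 50},
  {"dx": 0,"dy": 0,"dz": 0.85,"wx": 0,"wy": 0,"wz": 0,"gripper": 50},
  {"dx": 0,"dy": 0.2,"dz": 0,"wx": 0,"wy": 0,"wz": 0,"gripper": 50},
  {"dx": 0,"dy": 0.2,"dz": 0,"wx": 0,"wy": 0,"wz": 0,"gripper": 50},
  {"dx": 0,"dy": 0.2,"dz": 0,"wx": 0,"wy": 0,"wz": 0,"gripper": 50},
])

```text
t: 2.2
tool_pos: [0.4062, 0.2537, 0.0994]
eef_rot: [2.074, 2.358, 0.003]
force: [0.9, -0.4, 0.7]
gripper_width: 0.499
```

>>> carry_out([
  {"dx": 0,"dy": 0.17,"dz": 0,"wx": 0,"wy": 0,"wz": 0,"gripper": 50},
  {"dx": 0,"dy": 0.17,"dz": 0,"wx": 0,"wy": 0,"wz": 0,"gripper": 50},
  {"dx": 0,"dy": 0.17,"dz": 0,"wx": 0,"wy": 0,"wz": 0,"gripper": 50},
  {"dx": 0,"dy": 0.17,"dz": 0,"wx": 0,"wy": 0,"wz": 0,"gripper": 50},
  {"dx": 0,"dy": 0.17,"dz": 0,"wx": 0,"wy": 0,"wz": 0,"gripper": 50},
  {"dx": 0,"dy": 0.17,"dz": 0,"wx": 0,"wy": 0,"wz": 0,"gripper": 50},
  {"dx": 0,"dy": 0.17,"dz": 0,"wx": 0,"wy": 0,"wz": 0,"gripper": 50},
  {"dx": 0,"dy": 0.17,"dz": 0,"wx": 0,"wy": 0,"wz": 0,"gripper": 50},
])

```text
t: 2.87
tool_pos: [0.4457, 0.2586, 0.098]
eef_rot: [2.074, 2.36, 0.001]
force: [-0.5, -0.6, 3.2]
gripper_width: 0.498
```

```bash
python3 -c "
from h import *
go([.4,.25,.1])
print(sense()['force'])
a=np.vstack([grab_frame('wrist')[:,:,::-1],grab_frame('scene')[80:340,:,::-1]]);cv2.imwrite('pics/w3.png',cv2.resize(a,None,fx=.9,fy=.9))"
```

```text
t 2.8667 pos [0.4457 0.2586 0.098 ] head 97.4 z [ 0.  0. -1.] shift [-0.09 -1.55 -0.07] [-0.53072364 -0.58996411  3.22538523]
```

View pics/w3.png

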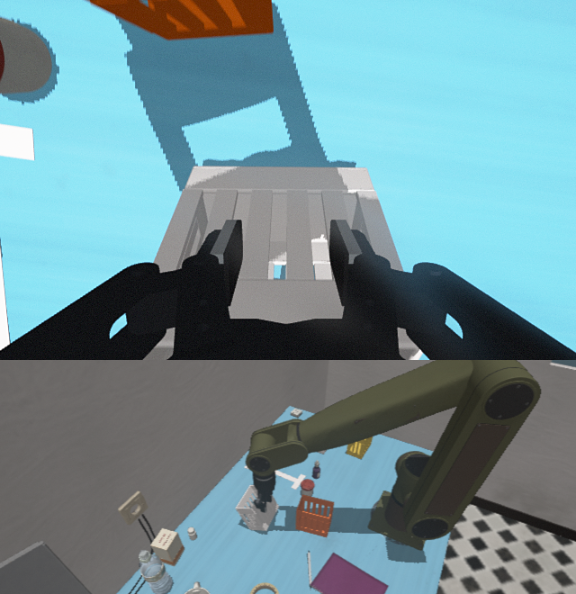

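The left crate is tipping cleanly: its near face is slanted and its bottom edge is up, at row 170. I'll keep pushing.

>>> carry_out([
  {"dx": 0,"dy": 0.17,"dz": 0,"wx": 0,"wy": 0,"wz": 0,"gripper": 50},
  {"dx": 0,"dy": 0.17,"dz": 0,"wx": 0,"wy": 0,"wz": 0,"gripper": 50},
  {"dx": 0,"dy": 0.17,"dz": 0,"wx": 0,"wy": 0,"wz": 0,"gripper": 50},
  {"dx": 0,"dy": 0.17,"dz": 0,"wx": 0,"wy": 0,"wz": 0,"gripper": 50},
  {"dx": 0,"dy": 0.17,"dz": 0,"wx": 0,"wy": 0,"wz": 0,"gripper": 50},
  {"dx": 0,"dy": 0.17,"dz": 0,"wx": 0,"wy": 0,"wz": 0,"gripper": 50},
  {"dx": 0,"dy": 0.17,"dz": 0,"wx": 0,"wy": 0,"wz": 0,"gripper": 50},
  {"dx": 0,"dy": 0,"dz": -0.5,"wx": 0,"wy": 0,"wz": 0,"gripper": 50},
])

```text
t: 3.63
tool_pos: [0.4793, 0.2622, 0.1097]
eef_rot: [-2.073, -2.357, 0.008]
force: [-0.1, 0.5, -0.5]
gripper_width: 0.499
```

>>> carry_out([
  {"dx": 0,"dy": 0,"dz": -0.9,"wx": 0,"wy": 0,"wz": 0,"gripper": 50},
  {"dx": 0,"dy": 0,"dz": -0.9,"wx": 0,"wy": 0,"wz": 0,"gripper": 50},
  {"dx": 0,"dy": 0,"dz": -0.9,"wx": 0,"wy": 0,"wz": 0,"gripper": 50},
  {"dx": 0,"dy": 0,"dz": -0.9,"wx": 0,"wy": 0,"wz": 0,"gripper": 50},
  {"dx": 0,"dy": -0.9,"dz": -0.5,"wx": 0,"wy": 0,"wz": 0,"gripper": 50},
  {"dx": 0,"dy": -0.9,"dz": 0,"wx": 0,"wy": 0,"wz": 0.8,"gripper": 50},
  {"dx": 0,"dy": -0.9,"dz": 0,"wx": 0,"wy": 0,"wz": 0.25,"gripper": 50},
  {"dx": 0,"dy": 0,"dz": 0,"wx": 0,"wy": 0,"wz": 0,"gripper": 50},
])

```text
t: 4.3
tool_pos: [0.397, 0.2547, 0.2355]
eef_rot: [-2.199, -2.242, 0.001]
force: [1.3, -0.1, 0.2]
gripper_width: 0.5
```

```bash
python3 -c "
from h import *
go([.383,-.251,.231],91)
cv2.imwrite('pics/w4.png',grab_frame('wrist')[:,:,::-1])"
```

```text
t 4.3 pos [0.397  0.2547 0.2355] head 91.1 z [-0.001  0.    -1.   ] shift [-16.85  -0.8    0.15] wz 0.019708270095757523
```

View pics/w4.png

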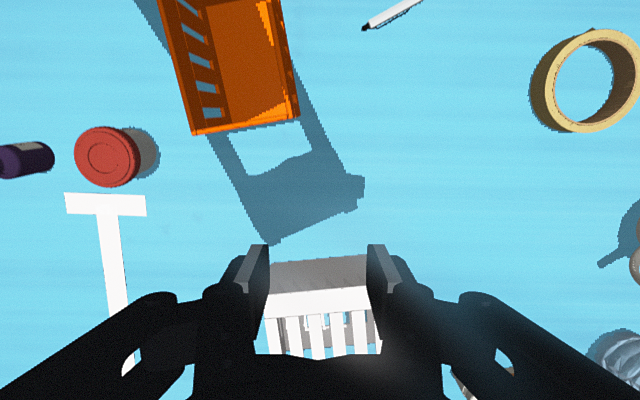

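The left crate is lying with its underside facing me (rows 258–315). No black mark shows on it, so it's probably the plain one. Next is the right crate.

>>> carry_out([
  {"dx": -0.95,"dy": 0,"dz": 0,"wx": 0,"wy": 0,"wz": 0,"gripper": 50},
  {"dx": -0.95,"dy": 0,"dz": 0,"wx": 0,"wy": 0,"wz": 0,"gripper": 50},
  {"dx": -0.95,"dy": 0,"dz": 0,"wx": 0,"wy": 0,"wz": 0,"gripper": 50},
  {"dx": -0.95,"dy": 0,"dz": 0,"wx": 0,"wy": 0,"wz": 0,"gripper": 50},
  {"dx": -0.95,"dy": 0,"dz": 0,"wx": 0,"wy": 0,"wz": 0,"gripper": 50},
  {"dx": -0.95,"dy": 0,"dz": 0,"wx": 0,"wy": 0,"wz": 0,"gripper": 50},
  {"dx": -0.95,"dy": 0,"dz": 0,"wx": 0,"wy": 0,"wz": 0,"gripper": 50},
  {"dx": -0.95,"dy": 0,"dz": 0,"wx": 0,"wy": 0,"wz": 0,"gripper": 50},
])

```text
t: 5.02
tool_pos: [0.4048, 0.0252, 0.2357]
eef_rot: [2.2, 2.242, -0.0]
force: [0.8, 0.2, 1.1]
gripper_width: 0.495
```

>>> carry_out([
  {"dx": -0.95,"dy": 0,"dz": 0,"wx": 0,"wy": 0,"wz": 0,"gripper": 50},
  {"dx": -0.95,"dy": -0.1,"dz": 0,"wx": 0,"wy": 0,"wz": 0,"gripper": 50},
  {"dx": -0.95,"dy": -0.1,"dz": 0,"wx": 0,"wy": 0,"wz": 0,"gripper": 50},
  {"dx": -0.95,"dy": -0.1,"dz": 0,"wx": 0,"wy": 0,"wz": 0,"gripper": 50},
  {"dx": -0.95,"dy": -0.1,"dz": 0,"wx": 0,"wy": 0,"wz": 0,"gripper": 50},
  {"dx": -0.95,"dy": -0.1,"dz": 0,"wx": 0,"wy": 0,"wz": 0,"gripper": 50},
  {"dx": -0.95,"dy": -0.1,"dz": 0,"wx": 0,"wy": 0,"wz": 0,"gripper": 50},
  {"dx": -0.95,"dy": -0.1,"dz": 0,"wx": 0,"wy": 0,"wz": 0,"gripper": 50},
])

```text
t: 5.68
tool_pos: [0.3876, -0.2037, 0.2355]
eef_rot: [-2.201, -2.242, 0.0]
force: [0.5, 0.3, -0.5]
gripper_width: 0.496
```

>>> carry_out([
  {"dx": -0.8,"dy": -0.1,"dz": 0,"wx": 0,"wy": 0,"wz": 0,"gripper": 50},
  {"dx": -0.85,"dy": 0,"dz": 0,"wx": 0,"wy": 0,"wz": 0,"gripper": 50},
  {"dx": 0,"dy": 0,"dz": 0,"wx": 0,"wy": 0,"wz": 0,"gripper": 50},
])

```text
t: 5.93
tool_pos: [0.3855, -0.2551, 0.2354]
eef_rot: [2.205, 2.238, -0.002]
force: [-0.3, 0.1, 0.9]
gripper_width: 0.499
```

```bash
python3 -c "
from h import *
go([.383,-.251,.098],91)
cv2.imwrite('pics/w5.png',grab_frame('wrist')[:,:,::-1])"
```

```text
t 5.9333 pos [ 0.3855 -0.2551  0.2354] head 90.9 z [-0.001 -0.001 -1.   ] shift [ 0.14 -0.08  4.58] wz -0.023989679716526286
```

View pics/w5.png

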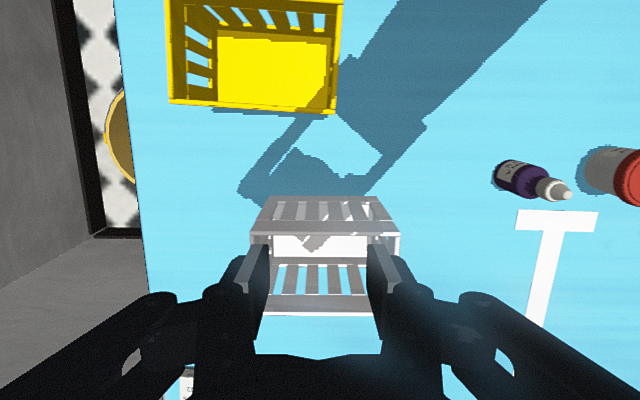

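The right crate's near rim runs from (250,235) to (400,235), square to the tool. Yellow ends at row 112, well clear.

>>> carry_out([
  {"dx": 0.2,"dy": -0.1,"dz": 0.9,"wx": 0,"wy": 0,"wz": 0,"gripper": 50},
  {"dx": 0,"dy": 0,"dz": 0.9,"wx": 0,"wy": 0,"wz": 0,"gripper": 50},
  {"dx": 0,"dy": 0,"dz": 0.9,"wx": 0,"wy": 0,"wz": 0,"gripper": 50},
  {"dx": 0,"dy": 0,"dz": 0.9,"wx": 0,"wy": 0,"wz": 0,"gripper": 50},
  {"dx": 0,"dy": 0,"dz": 0.95,"wx": 0,"wy": 0,"wz": 0,"gripper": 50},
  {"dx": 0,"dy": 0.2,"dz": 0,"wx": 0,"wy": 0,"wz": 0,"gripper": 50},
  {"dx": 0,"dy": 0.17,"dz": 0,"wx": 0,"wy": 0,"wz": 0,"gripper": 50},
  {"dx": 0,"dy": 0.17,"dz": 0,"wx": 0,"wy": 0,"wz": 0,"gripper": 50},
])

```text
t: 6.65
tool_pos: [0.4002, -0.2452, 0.1009]
eef_rot: [2.198, 2.241, 0.001]
force: [0.4, -0.1, 0.8]
gripper_width: 0.498
```

>>> carry_out([
  {"dx": 0,"dy": 0.17,"dz": 0,"wx": 0,"wy": 0,"wz": 0,"gripper": 50},
  {"dx": 0,"dy": 0.17,"dz": 0,"wx": 0,"wy": 0,"wz": 0,"gripper": 50},
  {"dx": 0,"dy": 0.17,"dz": 0,"wx": 0,"wy": 0,"wz": 0,"gripper": 50},
  {"dx": 0,"dy": 0.17,"dz": 0,"wx": 0,"wy": 0,"wz": 0,"gripper": 50},
  {"dx": 0,"dy": 0.17,"dz": 0,"wx": 0,"wy": 0,"wz": 0,"gripper": 50},
  {"dx": 0,"dy": 0.17,"dz": 0,"wx": 0,"wy": 0,"wz": 0,"gripper": 50},
  {"dx": 0,"dy": 0.17,"dz": 0,"wx": 0,"wy": 0,"wz": 0,"gripper": 50},
  {"dx": 0,"dy": 0.17,"dz": 0,"wx": 0,"wy": 0,"wz": 0,"gripper": 50},
])

```text
t: 7.32
tool_pos: [0.4399, -0.244, 0.0994]
eef_rot: [2.2, 2.242, 0.0]
force: [-0.4, -0.9, 1.7]
gripper_width: 0.502
```

>>> carry_out([
  {"dx": 0,"dy": 0.17,"dz": 0,"wx": 0,"wy": 0,"wz": 0,"gripper": 50},
  {"dx": 0,"dy": 0.17,"dz": 0,"wx": 0,"wy": 0,"wz": 0,"gripper": 50},
  {"dx": 0,"dy": 0.17,"dz": 0,"wx": 0,"wy": 0,"wz": 0,"gripper": 50},
  {"dx": 0,"dy": 0.17,"dz": 0,"wx": 0,"wy": 0,"wz": 0,"gripper": 50},
  {"dx": 0,"dy": 0.17,"dz": 0,"wx": 0,"wy": 0,"wz": 0,"gripper": 50},
  {"dx": 0,"dy": 0.17,"dz": 0,"wx": 0,"wy": 0,"wz": 0,"gripper": 50},
  {"dx": 0,"dy": 0.17,"dz": 0,"wx": 0,"wy": 0,"wz": 0,"gripper": 50},
  {"dx": 0,"dy": 0,"dz": -0.5,"wx": 0,"wy": 0,"wz": 0,"gripper": 50},
])

```text
t: 7.98
tool_pos: [0.474, -0.242, 0.1113]
eef_rot: [-2.196, -2.238, 0.002]
force: [-1.2, 1.1, -0.5]
gripper_width: 0.502
```

>>> carry_out([
  {"dx": 0,"dy": 0,"dz": -0.9,"wx": 0,"wy": 0,"wz": 0,"gripper": 50},
  {"dx": 0,"dy": 0,"dz": -0.9,"wx": 0,"wy": 0,"wz": 0,"gripper": 50},
  {"dx": 0,"dy": 0,"dz": -0.9,"wx": 0,"wy": 0,"wz": 0,"gripper": 50},
  {"dx": 0,"dy": 0,"dz": -0.9,"wx": 0,"wy": 0,"wz": 0,"gripper": 50},
  {"dx": 0,"dy": -0.9,"dz": -0.5,"wx": 0,"wy": 0,"wz": 0,"gripper": 50},
  {"dx": 0,"dy": -0.9,"dz": 0,"wx": 0,"wy": 0,"wz": 0,"gripper": 50},
  {"dx": 0,"dy": -0.9,"dz": 0,"wx": 0,"wy": 0,"wz": 0,"gripper": 50},
  {"dx": 0,"dy": 0,"dz": 0,"wx": 0,"wy": 0,"wz": 0,"gripper": 50},
])

```text
t: 8.65
tool_pos: [0.3915, -0.2447, 0.2375]
eef_rot: [-2.202, -2.24, 0.001]
force: [1.0, -0.9, -0.9]
gripper_width: 0.498
```

```bash
python3 -c "
from h import *
go([.547,-.37,.231],0)
w=grab_frame('wrist')[180:340,180:480,::-1]; t=grab_frame('top')[140:310,210:480,::-1]; s=grab_frame('scene')[:,:,::-1]
cv2.imwrite('pics/s6.png',s);cv2.imwrite('pics/t6.png',t)
a=np.vstack([cv2.resize(w,(560,299)),cv2.resize(t,(475,299),interpolation=cv2.INTER_CUBIC)[:, :475] if 0 else cv2.copyMakeBorder(cv2.resize(t,(475,299),interpolation=cv2.INTER_CUBIC),0,0,0,85,0)])
cv2.imwrite('pics/w6.png',a)"
```

```text
t 8.65 pos [ 0.3915 -0.2447  0.2375] head 91.0 z [-0.001 -0.001 -1.   ] shift [-4.26  5.11  0.22] wz 15.163660353986918
```

View pics/w6.png

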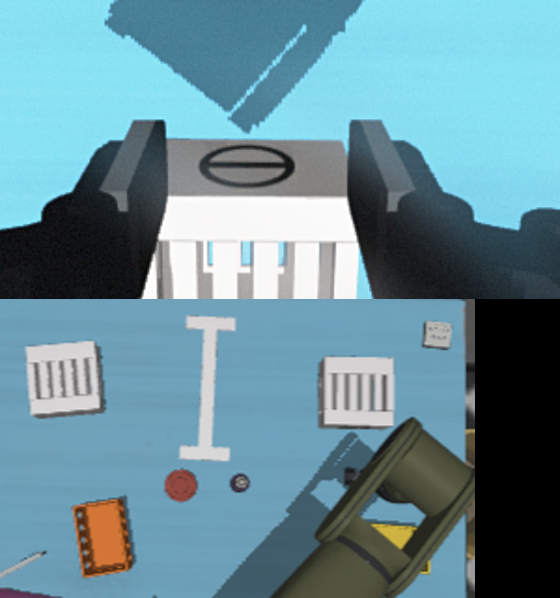

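The right crate carries the ring-and-bar stamp at (247,165) in the crop; the left one is plain. Both lie flat, so now I'll measure the stamped crate and prepare the sideways push.

```bash
python3 -c "
from h import *
c=get_calibration('top')
for n,q in(('R',[(321,58),(392,58),(393,126),(320,126)]),('L',[(26,47),(96,42),(102,111),(32,116)])):
    w=np.array([ray(c,(210+u/1.759,140+v/1.759),.076) for u,v in q]);print(n,w[:,:2].round(3).tolist(),w.mean(0).round(3))
w=wcam()
for uv in((180+345*300/560,180+197*160/299),(180+163*300/560,180+195*160/299)): print(ray(w,uv,.076).round(4))
print(sense()['joints'].round(2))
go([.547,-.35,.231],1)
"
```

```text
R [[0.608, -0.183], [0.612, -0.308], [0.493, -0.31], [0.489, -0.183]] [ 0.551 -0.246  0.076]
L [[0.612, 0.331], [0.625, 0.21], [0.504, 0.195], [0.492, 0.315]] [0.558 0.263 0.076]
[ 0.4927 -0.1977  0.076 ]
[ 0.4933 -0.2923  0.076 ]
[-0.67 -0.31  2.04  0.    1.41 -2.26]
t 8.8 pos [ 0.3943 -0.245   0.2375] head 91.1 z [ 0.001 -0.    -1.   ] shift [-3.59  5.02  0.22] wz 15.00873235636839
```

>>> carry_out([
  {"dx": -0.7,"dy": 0.9,"dz": 0,"wx": 0,"wy": 0,"wz": 0,"gripper": 60},
  {"dx": -0.7,"dy": 0.9,"dz": 0,"wx": 0,"wy": 0,"wz": 0,"gripper": 60},
  {"dx": -0.7,"dy": 0.9,"dz": 0,"wx": 0,"wy": 0,"wz": 0,"gripper": 60},
  {"dx": -0.7,"dy": 0.9,"dz": 0,"wx": 0,"wy": 0,"wz": 0,"gripper": 60},
  {"dx": -0.7,"dy": 0.9,"dz": 0,"wx": 0,"wy": 0,"wz": 0,"gripper": 60},
  {"dx": 0,"dy": 0.6,"dz": 0,"wx": 0,"wy": 0,"wz": 1,"gripper": 60},
  {"dx": 0,"dy": 0,"dz": 0,"wx": 0,"wy": 0,"wz": 1,"gripper": 60},
  {"dx": 0,"dy": 0,"dz": 0,"wx": 0,"wy": 0,"wz": 1,"gripper": 60},
])

```text
t: 9.47
tool_pos: [0.5511, -0.347, 0.2357]
eef_rot: [-2.526, -1.865, 0.0]
force: [-0.0, 0.2, 0.0]
gripper_width: 0.601
```

>>> carry_out([
  {"dx": 0,"dy": 0,"dz": 0,"wx": 0,"wy": 0,"wz": 1,"gripper": 60},
  {"dx": 0,"dy": 0,"dz": 0,"wx": 0,"wy": 0,"wz": 1,"gripper": 60},
  {"dx": 0,"dy": 0,"dz": 0,"wx": 0,"wy": 0,"wz": 1,"gripper": 60},
  {"dx": 0,"dy": 0,"dz": 0,"wx": 0,"wy": 0,"wz": 1,"gripper": 60},
  {"dx": 0,"dy": 0,"dz": 0,"wx": 0,"wy": 0,"wz": 1,"gripper": 60},
  {"dx": 0,"dy": 0,"dz": 0,"wx": 0,"wy": 0,"wz": 1,"gripper": 60},
  {"dx": 0,"dy": 0,"dz": 0,"wx": 0,"wy": 0,"wz": 1,"gripper": 60},
  {"dx": 0,"dy": 0,"dz": 0,"wx": 0,"wy": 0,"wz": 1,"gripper": 60},
])

```text
t: 10.13
tool_pos: [0.5502, -0.3467, 0.2364]
eef_rot: [-3.067, -0.675, 0.001]
force: [0.4, 0.7, 0.3]
gripper_width: 0.603
```

>>> carry_out([
  {"dx": 0,"dy": 0,"dz": 0,"wx": 0,"wy": 0,"wz": 1,"gripper": 60},
  {"dx": 0,"dy": 0,"dz": 0,"wx": 0,"wy": 0,"wz": 1,"gripper": 60},
  {"dx": 0,"dy": 0,"dz": 0,"wx": 0,"wy": 0,"wz": 1,"gripper": 60},
  {"dx": 0,"dy": 0,"dz": 0,"wx": 0,"wy": 0,"wz": 1,"gripper": 60},
  {"dx": 0,"dy": 0,"dz": 0,"wx": 0,"wy": 0,"wz": 0,"gripper": 60},
])

```text
t: 10.55
tool_pos: [0.5501, -0.3467, 0.2364]
eef_rot: [-3.141, -0.028, 0.001]
force: [-0.4, 0.1, 0.2]
gripper_width: 0.602
```

```bash
python3 -c "
from h import *
go([.551,-.35,.024],1)
cv2.imwrite('pics/w7.png',grab_frame('wrist')[:,:,::-1])"
```

```text
t 10.55 pos [ 0.5501 -0.3467  0.2364] head 1.0 z [-0.001  0.001 -1.   ] shift [0.03 0.12 7.08] wz 0.005835041500896902
```

View pics/w7.png

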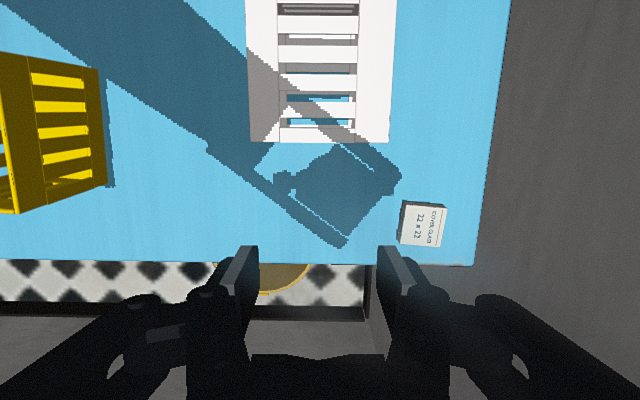

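Wrist view: the stamped crate's end face is at row 142, columns 249–389, centred on the tool. The cover-glass box is at (423,222), so I'll check its clearance.

```bash
python3 -c "
from h import *
w=wcam()
for uv,z in(((249,142),.076),((389,142),.076),((398,240),0.0),((403,202),.019),((320,262),0)): print(uv,ray(w,uv,z).round(4))"
```

```text
(249, 142) [ 0.4891 -0.3102  0.076 ]
(389, 142) [ 0.6101 -0.3076  0.076 ]
(398, 240) [ 0.6445 -0.4268  0.    ]
(403, 202) [ 0.6416 -0.3759  0.019 ]
(320, 262) [ 0.5543 -0.4566  0.    ]
```

>>> carry_out([
  {"dx": 0,"dy": 0,"dz": 0.9,"wx": 0,"wy": 0,"wz": 0,"gripper": 60},
  {"dx": 0,"dy": 0,"dz": 0.9,"wx": 0,"wy": 0,"wz": 0,"gripper": 60},
  {"dx": 0,"dy": 0,"dz": 0.9,"wx": 0,"wy": 0,"wz": 0,"gripper": 60},
  {"dx": 0,"dy": 0,"dz": 0.9,"wx": 0,"wy": 0,"wz": 0,"gripper": 60},
  {"dx": 0,"dy": 0,"dz": 0.9,"wx": 0,"wy": 0,"wz": 0,"gripper": 60},
  {"dx": 0,"dy": 0,"dz": 0.9,"wx": 0,"wy": 0,"wz": 0,"gripper": 60},
  {"dx": 0,"dy": 0,"dz": 0.9,"wx": 0,"wy": 0,"wz": 0,"gripper": 60},
  {"dx": 0,"dy": 0,"dz": 0.6,"wx": 0,"wy": 0,"wz": 0,"gripper": 60},
])

```text
t: 11.27
tool_pos: [0.5482, -0.3458, 0.0267]
eef_rot: [-3.139, -0.035, 0.005]
force: [-0.4, 1.3, -1.2]
gripper_width: 0.597
```

>>> carry_out([
  {"dx": 0,"dy": -0.2,"dz": 0,"wx": 0,"wy": 0,"wz": 0,"gripper": 60},
  {"dx": 0,"dy": -0.2,"dz": 0,"wx": 0,"wy": 0,"wz": 0,"gripper": 60},
  {"dx": 0,"dy": -0.2,"dz": 0,"wx": 0,"wy": 0,"wz": 0,"gripper": 60},
  {"dx": 0,"dy": -0.2,"dz": 0,"wx": 0,"wy": 0,"wz": 0,"gripper": 60},
  {"dx": 0,"dy": -0.2,"dz": 0,"wx": 0,"wy": 0,"wz": 0,"gripper": 60},
  {"dx": 0,"dy": -0.2,"dz": 0,"wx": 0,"wy": 0,"wz": 0,"gripper": 60},
  {"dx": 0,"dy": -0.2,"dz": 0,"wx": 0,"wy": 0,"wz": 0,"gripper": 60},
  {"dx": 0,"dy": -0.2,"dz": 0,"wx": 0,"wy": 0,"wz": 0,"gripper": 60},
])

```text
t: 11.93
tool_pos: [0.5486, -0.2988, 0.0314]
eef_rot: [3.14, 0.03, 0.002]
force: [-0.6, -1.6, 0.4]
gripper_width: 0.601
```

>>> carry_out([
  {"dx": 0,"dy": -0.3,"dz": 0.1,"wx": 0,"wy": 0,"wz": 0,"gripper": 60},
  {"dx": 0,"dy": -0.3,"dz": 0,"wx": 0,"wy": 0,"wz": 0,"gripper": 60},
  {"dx": 0,"dy": -0.3,"dz": 0,"wx": 0,"wy": 0,"wz": 0,"gripper": 60},
  {"dx": 0,"dy": -0.3,"dz": 0,"wx": 0,"wy": 0,"wz": 0,"gripper": 60},
  {"dx": 0,"dy": -0.3,"dz": 0,"wx": 0,"wy": 0,"wz": 0,"gripper": 60},
  {"dx": 0,"dy": -0.3,"dz": 0,"wx": 0,"wy": 0,"wz": 0,"gripper": 60},
  {"dx": 0,"dy": -0.3,"dz": 0,"wx": 0,"wy": 0,"wz": 0,"gripper": 60},
  {"dx": 0,"dy": -0.3,"dz": 0,"wx": 0,"wy": 0,"wz": 0,"gripper": 60},
])

```text
t: 12.6
tool_pos: [0.5488, -0.2284, 0.0303]
eef_rot: [3.137, 0.03, 0.008]
force: [0.4, -5.9, 8.2]
gripper_width: 0.598
```

```bash
python3 -c "
from h import *
go([.551,-.0575,.026],1); print(sense()['force'])
t=grab_frame('top')[140:310,210:480,::-1]; w=grab_frame('wrist')[:,:,::-1]
cv2.imwrite('pics/w8.png',np.vstack([cv2.resize(w,(480,300)),cv2.resize(t,(480,302),interpolation=cv2.INTER_CUBIC)])[:600])"
```

```text
t 12.6 pos [ 0.5488 -0.2284  0.0303] head 1.1 z [ 0.005 -0.004 -1.   ] shift [ 0.18 -5.7   0.12] wz 0.015638867956672204
[ 0.36851209 -5.87025147  8.16947205]
```

View pics/w8.png

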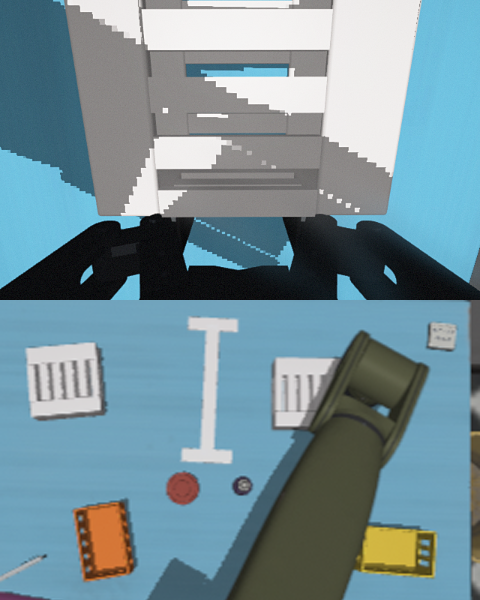

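The push runs straight: the crate's end face is flush with both fingers at row 216 of the upper panel. I'll get the exact face-to-TCP offset.

```bash
python3 -c "
from h import *
w=wcam()
for uv in((97*4/3,215*4/3),(387*4/3,215*4/3)): print(ray(w,uv,.076).round(4))
c=get_calibration('top')
print(ray(c,(210+273*270/480,140+58*170/302),.076).round(3),sense()['tool_pos'])"
```

```text
[ 0.4895 -0.2157  0.076 ]
[ 0.6096 -0.2136  0.076 ]
[ 0.607 -0.094  0.076] [ 0.54876029 -0.2269229   0.03021254]
```

>>> carry_out([
  {"dx": 0,"dy": -0.3,"dz": 0,"wx": 0,"wy": 0,"wz": 0,"gripper": 60},
  {"dx": 0,"dy": -0.3,"dz": 0,"wx": 0,"wy": 0,"wz": 0,"gripper": 60},
  {"dx": 0,"dy": -0.3,"dz": 0,"wx": 0,"wy": 0,"wz": 0,"gripper": 60},
  {"dx": 0,"dy": -0.3,"dz": 0,"wx": 0,"wy": 0,"wz": 0,"gripper": 60},
  {"dx": 0,"dy": -0.3,"dz": 0,"wx": 0,"wy": 0,"wz": 0,"gripper": 60},
  {"dx": 0,"dy": -0.3,"dz": 0,"wx": 0,"wy": 0,"wz": 0,"gripper": 60},
  {"dx": 0,"dy": -0.3,"dz": 0,"wx": 0,"wy": 0,"wz": 0,"gripper": 60},
  {"dx": 0,"dy": -0.3,"dz": 0,"wx": 0,"wy": 0,"wz": 0,"gripper": 60},
])

```text
t: 13.37
tool_pos: [0.5477, -0.1563, 0.0303]
eef_rot: [3.137, 0.03, 0.008]
force: [-0.5, -6.1, 8.6]
gripper_width: 0.599
```

>>> carry_out([
  {"dx": 0,"dy": -0.3,"dz": 0,"wx": 0,"wy": 0,"wz": 0,"gripper": 60},
  {"dx": 0,"dy": -0.3,"dz": 0,"wx": 0,"wy": 0,"wz": 0,"gripper": 60},
  {"dx": 0,"dy": -0.3,"dz": 0,"wx": 0,"wy": 0,"wz": 0,"gripper": 60},
  {"dx": 0,"dy": -0.3,"dz": 0,"wx": 0,"wy": 0,"wz": 0,"gripper": 60},
  {"dx": 0,"dy": -0.3,"dz": 0,"wx": 0,"wy": 0,"wz": 0,"gripper": 60},
  {"dx": 0,"dy": -0.3,"dz": 0,"wx": 0,"wy": 0,"wz": 0,"gripper": 60},
  {"dx": 0,"dy": -0.3,"dz": 0,"wx": 0,"wy": 0,"wz": 0,"gripper": 60},
  {"dx": 0,"dy": -0.2,"dz": 0,"wx": 0,"wy": 0,"wz": 0,"gripper": 60},
])

```text
t: 14.03
tool_pos: [0.5464, -0.0868, 0.0302]
eef_rot: [3.138, 0.031, 0.008]
force: [-0.1, -6.4, 9.8]
gripper_width: 0.598
```

>>> carry_out([
  {"dx": 0,"dy": -0.2,"dz": 0,"wx": 0,"wy": 0,"wz": 0,"gripper": 60},
  {"dx": 0,"dy": -0.2,"dz": 0,"wx": 0,"wy": 0,"wz": 0,"gripper": 60},
  {"dx": 0,"dy": 0,"dz": 0,"wx": 0,"wy": 0,"wz": 0,"gripper": 60},
  {"dx": 0,"dy": 0,"dz": 0,"wx": 0,"wy": 0,"wz": 0,"gripper": 60},
])

```text
t: 14.37
tool_pos: [0.5462, -0.0741, 0.0302]
eef_rot: [3.14, 0.03, 0.008]
force: [0.1, -2.1, 10.2]
gripper_width: 0.596
```

>>> carry_out([
  {"dx": 0,"dy": -0.25,"dz": 0,"wx": 0,"wy": 0,"wz": 0,"gripper": 60},
  {"dx": 0,"dy": -0.25,"dz": 0,"wx": 0,"wy": 0,"wz": 0,"gripper": 60},
  {"dx": 0,"dy": -0.05,"dz": 0,"wx": 0,"wy": 0,"wz": 0,"gripper": 60},
  {"dx": 0,"dy": 0,"dz": 0,"wx": 0,"wy": 0,"wz": 0,"gripper": 60},
  {"dx": 0,"dy": 0,"dz": 0,"wx": 0,"wy": 0,"wz": 0,"gripper": 60},
])

```text
t: 14.78
tool_pos: [0.5459, -0.0579, 0.0302]
eef_rot: [3.14, 0.03, 0.008]
force: [0.2, -2.9, 9.6]
gripper_width: 0.6
```

>>> carry_out([
  {"dx": 0,"dy": 0.4,"dz": 0,"wx": 0,"wy": 0,"wz": 0,"gripper": 60},
  {"dx": 0,"dy": 0.9,"dz": 0,"wx": 0,"wy": 0,"wz": 0,"gripper": 60},
  {"dx": 0,"dy": 0.5,"dz": -0.8,"wx": 0,"wy": 0,"wz": 0,"gripper": 60},
  {"dx": 0,"dy": 0.5,"dz": -0.9,"wx": 0,"wy": 0,"wz": 0,"gripper": 60},
  {"dx": 0,"dy": 0.5,"dz": -0.9,"wx": 0,"wy": 0,"wz": 0,"gripper": 60},
  {"dx": 0,"dy": 0.5,"dz": -0.9,"wx": 0,"wy": 0,"wz": 0,"gripper": 60},
  {"dx": 0,"dy": 0.9,"dz": -0.9,"wx": 0,"wy": 0,"wz": 0,"gripper": 60},
  {"dx": 0,"dy": 0.9,"dz": -0.9,"wx": 0,"wy": 0,"wz": 0,"gripper": 60},
])

```text
t: 15.45
tool_pos: [0.5457, -0.2103, 0.1869]
eef_rot: [-3.14, -0.031, 0.002]
force: [0.4, 0.4, -0.5]
gripper_width: 0.597
```

```bash
python3 -c "
from h import *
go([.551,-.25,.23]); print(sense()['force'])
t=grab_frame('top')[130:310,190:480,::-1]
cv2.imwrite('pics/w9.png',cv2.resize(t,(725,450),interpolation=cv2.INTER_CUBIC))"
```

```text
t 15.45 pos [ 0.5457 -0.2103  0.1869] head 1.1 z [-0.001  0.001 -1.   ] shift [ 0.15  1.32 -1.44] [ 0.39108504  0.43414041 -0.54157751]
```

View pics/w9.png

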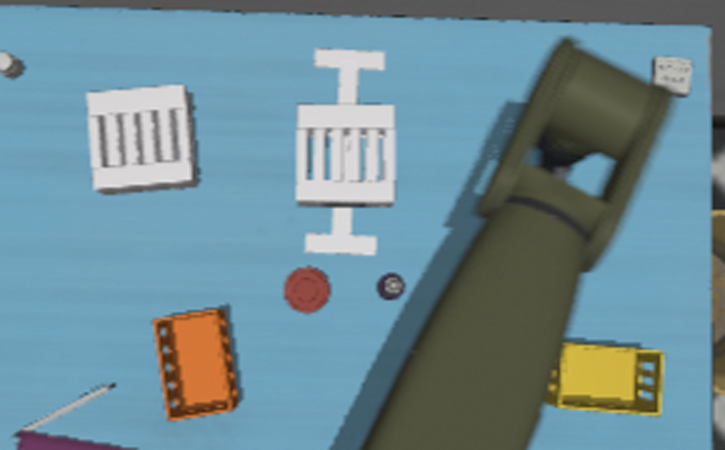

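The stamped crate spans columns 297–396 (centre 346.5) and the line there is at about 346, so it's centred to within a few millimetres. The other crate and the bystanders haven't visibly moved, and the arm is clear.

```bash
python3 -c "
from h import *
c=get_calibration('top')
print(ray(c,(190+346.5*.4,130+155*.4),.076).round(3),ray(c,(190+346*.4,130+155*.4),0).round(3))
print(hand_in())"
```

```text
[0.544 0.011 0.076] [0.554 0.011 0.   ]
the job is handed in; nothing more can be done
None
```

I tipped both white crates onto their far sides with the fingertips. I then pushed the stamped one sideways onto the dispatch line and handed the job in at about 15.5 s. No verdict is reported.

- **Which crate:** a wrist-camera crop showed the ring-and-bar stamp on the right crate. No mark showed on the left crate's underside, seen at a slant with its edges partly behind the fingers.
- **Stamped crate:** the last top view puts its centre at y ≈ 0.011 m, with the line at y ≈ 0.011 m. Along the line it is about 15 mm from the middle.
- **Plain crate:** it lies where it tipped, about 0.25 m from the line.
- **Small things:** the cup, bottle, cover-glass box, jar and the orange and yellow crates showed no visible movement, though I only checked them by eye.
- **Arm:** it was raised clear of everything, with wrist force near zero. The highest readings between moves were about 12 N, during the sideways push.

One failure along the way: the first two move calls were refused because fields were missing. The arm did not move, and I resent them complete.

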